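# Hook the jig's return spring onto its anchor post with the spring puller

## Task

The return spring of the filter end-cap jig is off its post: take the spring puller (the tool with the square handle) from the stand and put its pin down into the ring on the spring's free end. Stretch the spring with it and bring the hook round the mushroom-headed anchor post, so that the spring stays there by itself. Then put the puller back upright in the hole it came from and let go.

Things in the scene. Friction and masses are not known exactly. Their poses are not given: they have to be found in the camera images.
- puller_handle (a point): Middle of the spring puller's square handle (wood, 26 x 26 x 66 mm tall, faces along x, y; 0.2 kg). Below it a 52 mm steel disc, underside 40 mm under this point, then a round pin 8 mm thick, tip 100 mm under this point. It hangs by its disc in a 30 mm hole of a plywood stand, top 75 mm up. Two others 80 mm apart in the row have a round handle and a crossbar.
- pull_ring (a point): Centre of the steel ring on the spring's free end: 6 mm wire, clear opening 26 mm, lying level 45 mm above the table (32 mm free under it). x: outward along the spring, z up. Spring, hook and ring move level only: they swing, with light friction, about a fixed pin 188 mm plus the stretch behind this point (-x), and stretch along x. The slack spring lies on the +y side of the post.
- post_mid (a point): Anchor post on the jig's green plate: fixed upright steel post 12 mm thick with a mushroom head 20 mm across, top 64 mm above the table. The point is on its axis at the wire's height, 45 mm above the table, about 200 mm from the spring's fixed pin. The plain headless pin 80 mm beside it, away from the slack spring, is only a dowel.
- spring_end (a joint): Stretch in m, 0 slack, max 0.10, about 0.035 hooked; pull 3 N + 60 N/m. In the ring's frame the hook (6 mm wire, 28 mm clear) has its bend centre at x -33 mm, y 0, closed toward the ring. Shank at y +17 mm back to x -76, coil from x -103; on the -y side only a short leg, tip at x -44, so the post enters there, between tip and coil. Hooked, the post is at x -25 mm, y 0.

How it is judged:
On the way, in this order (a step that is already met when the one before it is completed fails the run):
1. the puller's pin stands in the pull ring and has stretched the spring well out (horizontal distance between puller_handle and pull_ring below 0.035 m and height (world z) of puller_handle below 0.16 m and value of joint spring_end above 0.035 m), for 0.1 s.
2. the hook is round the anchor post (x of post_mid in the frame of pull_ring between -0.04 and -0.016 m and y of post_mid in the frame of pull_ring between -0.012 and 0.012 m), for 0.1 s.
At the end, for the whole second after the job is handed in: The mushroom-headed post stands inside the hook's bend (16 to 36 mm behind the ring's centre and within 12 mm of the spring's line), the spring is held stretched (over 20 mm), and the puller stands upright (within 10 degrees) in the hole it came from, within 25 mm of its first place (x of post_mid in the frame of pull_ring between -0.036 and -0.016 m and y of post_mid in the frame of pull_ring between -0.012 and 0.012 m and value of joint spring_end above 0.02 m and distance of puller_handle from where it was at the start of the episode below 0.025 m and angle between puller_handle's own z axis and vertical below 0.17 rad); the robot touches nothing.
It also fails if it takes over 54 s, if anything falls off the work surface, if the arm or the gripper's body presses on something with over 40 N, if the wrist force passes 120 N, or if a joint passes its speed limit or range.

## Robot

A 7-joint arm with a two-finger parallel gripper is mounted at the origin on the work surface. World frame = base frame: x ahead of the robot, y to its left, z up, the work surface at z = 0. Lengths are in m, angles in rad, forces in N, time in s.
With the tool pointing down it reaches from about 0.425 to 0.875 m from the base axis. Payload 4.7 kg.
Tool frame: the origin (TCP) lies at the very end of the fingers, on their centre line; the grasp point (between the pads) lies 19 mm behind it; x points along the fingers, y is the direction in which the jaws open and shut, and the axes are right-handed (so a half turn about x gives the same grasp; the last joint's range is limited). The gripper opens to 87 mm and grips with 3 to 60 N. Pads are 19 mm wide; open, the fingers measure 117 mm over their backs; the gripper's body (75 mm by 190 mm) begins 51 mm behind the grasp point.
Start: joints at [1.252, 0.321, -0.07, 1.45, 0.023, 1.371, -0.057], TCP at [0.212, -0.614, 0.223] pointing down, gripper open.
Joint ranges: [-2.86, 2.86], [-0.3, 2.09], [-1.38, 1.24], [0.06, 2.45], [-1.56, 4.7], [0.09, 2.05], [-2.69, 2.69]. Speed limits (rad/s): [2.57, 2.57, 3.14, 3.14, 3.14, 3.14, 3.14].

## Interface

Orientations are given as a rotation vector (axis times angle).
In Python, from bench import ctrl gives the robot as it stands.
- The arm moves only by the tool step_arm, never from a script. Its argument "increments" is one flat list of numbers, 6 for each row, row after row: the shift along the tool's x, y, z in cm, then the turn, a rotation vector about the tool's x, y, z in rad. In form: [tx, ty, tz, ax, ay, az, tx, ty, tz, ax, ay, az, ...]. A call has 1 to 12 rows; each row shifts and turns the commanded pose from where the row before left it, along the tool's axes as they then stand; what a row does not reach is not made up. A row lasts 1/8 s, in which the tool goes at most 62.5 mm and 10.7 degrees, less where a joint would pass 70% of its speed; a pose out of reach is approached as far as the arm can. A call with a gripper value outside its range is refused whole. "fingers" is the opening in per cent of the stroke, from 0 (shut) to 100 (fully open), set as the call begins (left out, the last holds). The fingers move at their own pace and stop on an object; "force" is the grip in N (left out, the last holds). Time passes only in rows, so rows that do not move let the fingers close. It gives the time, the measured TCP pose, the force and the opening at its end, in the units of the state.
- ctrl.get_state(): the state, without advancing time (a new reading comes with each control period).
- ctrl.get_image(name): name is "side" or "top" or "wrist"; returns the picture (384x512x3 uint8, red, green, blue); there is no depth.
- ctrl.camera_params(name): a dict with "vertical_fov" (degrees; the focal length in pixels is half the picture's height over the tangent of half this angle, whatever the lens; pixels are square), "cx", "cy" (the principal point, pixels), "R" (3x3) and "t" (3): a world point X has camera coordinates R X + t. Camera axes: x right, y down, z forward; pixel columns grow to the right and rows downward; lengths in m; the calibration is good to about 2 mm. A picture is of the moment at which its call begins: read the wrist's pose just before it. camera_params takes no time and is no camera call; for the wrist camera it gives the pose at the moment of the call.
- ctrl.close_job(): hands the job in, once; it reports no verdict.
Trained networks look in the newest picture that a camera, given by its name, has taken for a name from the list of things; names that differ only in an ending like _2 or _b are one class to them, and where a whole thing is asked for, a point or a joint stands for the part that bears it (a point fixed in the world has none). Each returns a list of dicts, best first, with "score" (0 to 1); they miss things now and then, are a little off and sometimes report something else, mostly with a low value. They report only what shows in the picture. A call takes as long as a camera call.
- ctrl.search_frame(camera, name): "xyz" ([x, y, z] in m, in the coordinates of the camera as it stood for that picture, good to about 4 mm: the middle of the surface that is visible of it).
- ctrl.silhouettes(camera, name): "pixels" (384x512 bool, what is visible of it).
- ctrl.spot_point(camera, name): "xyz" ([x, y, z] in m, in the coordinates of the camera as it stood for that picture, good to about 4 mm: a listed point, or the origin of a listed thing).
The state is a dict: "time": time; "joint_positions": joint angles; "qd": joint speeds; "joint_torque": joint torques, N m; "position": TCP position; "tool_rot": TCP orientation; "ft_force": force on the tool from outside, world axes, zero at the start; "torque": the same for the moment, N m; "grip_width": opening from 0.0 (shut) to 1.0 (fully open).
Only numpy, scipy, OpenCV 4.12 (cv2) and the standard library are available. Lean on these libraries where they do the work, as an engineer would, in place of code of your own. Each camera call takes 0.05 s, during which the arm holds its last target.

## Working session

There is one attempt and no reset: what is moved stays moved. The work goes in short steps, Python scripts to look and compute and a tool call to move; the robot and the scene stay as the last step left them, time stands still between calls to the robot, and variables do not carry over. Pictures are saved under pics/ and viewed, and the job is handed in when it is done.

Besides the shell and the picture viewer there is one more tool, called after "Emit:" as name(argument=value, ...) on one line, values as JSON. step_arm: Moves the arm, as the interface text tells. Its arguments: {"type":"object","properties":{"increments":{"type":"array","items":{"type":"number"}},"fingers":{"type":"number"},"force":{"type":"number"}},"required":["increments"]}

```bash
mkdir -p pics; ls
cat > h.py <<'E'
import numpy as np, cv2
from bench import ctrl
from scipy.spatial.transform import Rotation as Ro
def snap(n,f):
    p=ctrl.camera_params(n); im=ctrl.get_image(n); cv2.imwrite('pics/'+f,im[:,:,::-1]); return p,im
def c2w(p,x): return np.array(p['R']).T@(np.array(x)-np.array(p['t']))
def proj(p,X):
    c=np.array(p['R'])@np.array(X)+np.array(p['t']); f=192/np.tan(np.radians(p['vertical_fov'])/2)
    return np.array([p['cx']+f*c[0]/c[2],p['cy']+f*c[1]/c[2]])
def ray(p,u,v,z):
    f=192/np.tan(np.radians(p['vertical_fov'])/2)
    R=np.array(p['R']);o=-R.T@np.array(p['t']);d=R.T@np.array([(u-p['cx'])/f,(v-p['cy'])/f,1]);return o+d*(z-o[2])/d[2]
E
python3 - <<'E'
from h import *
np.set_printoptions(precision=4,suppress=True)
s=ctrl.get_state(); print(s['time'],s['position'],s['tool_rot'],s['grip_width']); print(Ro.from_rotvec(s['tool_rot']).as_matrix())
for n in ['side','top']:
    p,im=snap(n,n+'0.png'); print(n,p['vertical_fov'],p['cx'],p['cy'],'campos',-np.array(p['R']).T@np.array(p['t']))
    for k in ['puller_handle','pull_ring','post_mid']:
        for d in ctrl.spot_point(n,k)[:3]: print(n,k,round(d['score'],2),c2w(p,d['xyz']),proj(p,c2w(p,d['xyz'])))
print(ctrl.get_state()['time'])
E
```

```text
pics
0.0 [ 0.2121 -0.6138  0.2215] [ 2.0414  0.3448 -2.0423] 1.0014688127753097
[[-0.0007  0.3267 -0.9451]
 [ 0.0017 -0.9451 -0.3267]
 [-1.     -0.0019  0.0001]]
side 51.260745358165245 258.5164915808238 194.13929436032228 campos [0.4501 0.5243 0.6889]
side puller_handle 0.71 [ 0.6068 -0.2771  0.1175] [255.3303 119.7138]
side pull_ring 0.68 [0.4854 0.1881 0.0463] [277.993  314.6286]
side post_mid 0.65 [0.5546 0.2243 0.0432] [234.7131 328.8487]
side post_mid 0.56 [ 0.6026 -0.2734  0.1138] [256.7593 122.0127]
top 53.92713622693999 260.02953835844147 199.7089171884148 campos [ 0.4583 -0.0335  0.8197]
top puller_handle 0.83 [ 0.6045 -0.2795  0.1159] [387.4627 174.8631]
top pull_ring 0.95 [0.4786 0.1816 0.0438] [154.6202 248.5894]
top post_mid 0.53 [0.5447 0.2298 0.0445] [131.6234 216.917 ]
0.4
```

View pics/top0.png

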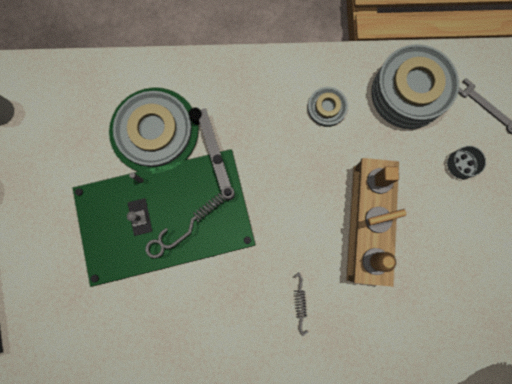

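View pics/side0.png

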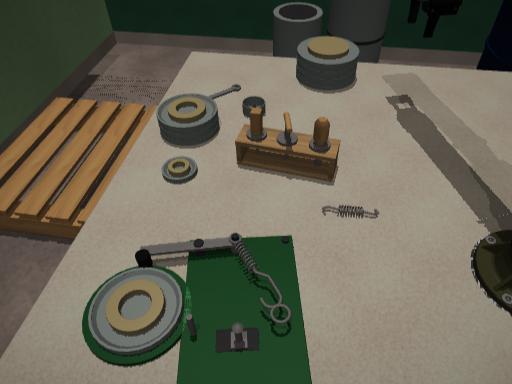

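Run:
```python
import cv2
a=cv2.imread('pics/top0.png')[140:290,70:260]; b=cv2.imread('pics/top0.png')[150:290,340:420];c=cv2.imread('pics/side0.png')[220:384,170:320]
cv2.imwrite('pics/c1.png',cv2.resize(a,None,fx=4,fy=4,interpolation=2));cv2.imwrite('pics/c2.png',cv2.resize(b,None,fx=4,fy=4,interpolation=2));cv2.imwrite('pics/c3.png',cv2.resize(c,None,fx=3.6,fy=3.6,interpolation=2))
```

```text
(no output)
```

View pics/c1.png

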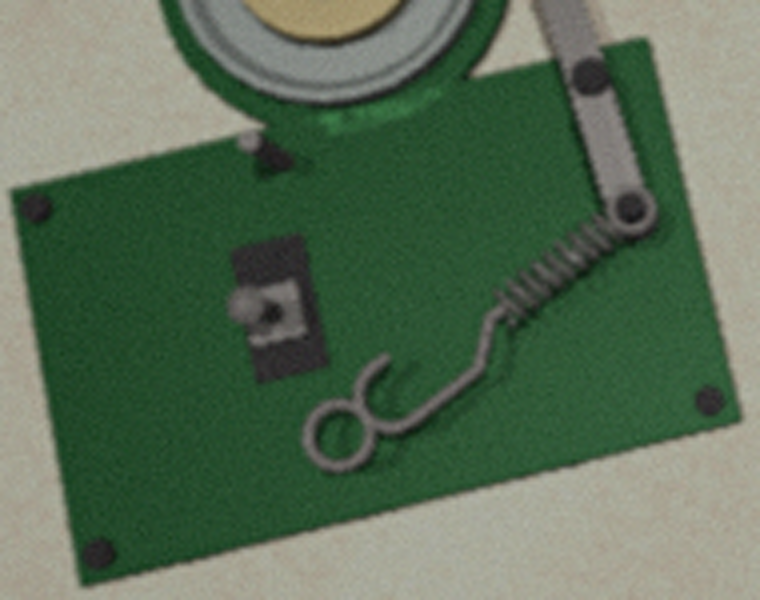

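View pics/c2.png

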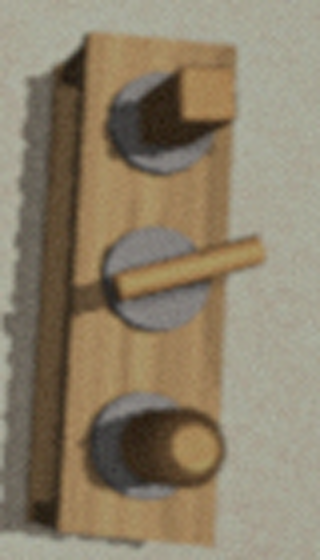

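View pics/c3.png

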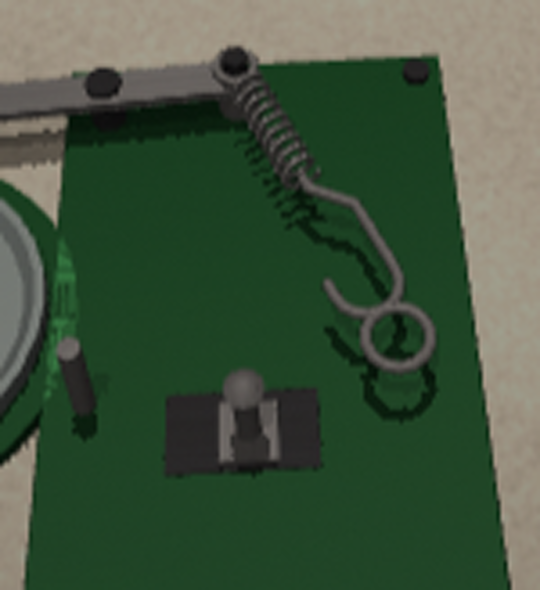

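Run:
```python
from h import *
np.set_printoptions(precision=4,suppress=True)
T=ctrl.camera_params('top');S=ctrl.camera_params('side')
def tri(a,b):
    A=[];B=[]
    for p,(u,v) in ((T,a),(S,b)):
        f=192/np.tan(np.radians(p['vertical_fov'])/2);R=np.array(p['R']);t=np.array(p['t'])
        for i,q in ((0,(u-p['cx'])/f),(1,(v-p['cy'])/f)):
            A.append(R[i]-q*R[2]);B.append(q*t[2]-t[i])
    return np.linalg.lstsq(A,B,rcond=None)[0]
c=lambda x,y:(70+x/4,140+y/4); s=lambda x,y:(170+x/3.6,220+y/3.6)
print('ring top',ray(T,*c(340,436),.045),'side',ray(S,*s(398,336),.045),tri(c(340,436),s(398,336)))
print('post',ray(T,*c(246,306),.060),ray(S,*s(244,386),.060),tri(c(246,306),s(244,386)))
print('pin',[ray(T,*c(630,208),.05),ray(S,*s(235,63),.05)],tri(c(630,208),s(235,63)))
# handle top square corners in c2: 
h=lambda x,y:(340+x/4,150+y/4)
print('htop',ray(T,*h(208,95),.148)) 
for q in [(182,68),(235,66),(237,121),(183,124)]: print(ray(T,*h(*q),.148))
print('disc',ray(T,*h(160,122),.078), ray(T,*h(158,277),.078),ray(T,*h(147,444),.078))
for q in [(88,33),(236,46),(218,543),(58,530)]: print('stand',ray(T,*h(*q),.075))
```

```text
ring top [0.4778 0.1804 0.045 ] side [0.4814 0.1843 0.045 ] [0.4797 0.1818 0.0405]
post [0.5438 0.2248 0.06  ] [0.5474 0.2285 0.06  ] [0.5462 0.2265 0.0556]
pin [array([0.5907, 0.0309, 0.05  ]), array([0.5935, 0.0366, 0.05  ])] [0.5935 0.0316 0.0432]
htop [ 0.5997 -0.2767  0.148 ]
[ 0.6125 -0.2658  0.148 ]
[ 0.6128 -0.29    0.148 ]
[ 0.5873 -0.2889  0.148 ]
[ 0.5866 -0.2643  0.148 ]
disc [ 0.6012 -0.277   0.078 ] [ 0.5236 -0.2703  0.078 ] [ 0.4426 -0.2591  0.078 ]
stand [ 0.6487 -0.2448  0.075 ]
stand [ 0.6399 -0.3192  0.075 ]
stand [ 0.3946 -0.2908  0.075 ]
stand [ 0.4027 -0.2141  0.075 ]
```

Emit:
step_arm(increments=[0,0,0,0.167,0,0,0,0,0,0.167,0,0,0,-3.4,-3.9,0,0,0,0,-3.4,-3.9,0,0,0,0,-3.4,-3.9,0,0,0,0,-3.4,-3.9,0,0,0,0,-3.4,-3.9,0,0,0,0,-3.4,-3.9,0,0,0,0,-3.4,-3.9,0,0,0,0,-3.4,-3.9,0,0,0,0,-3.3,-3.8,0,0,0,0,-3.2,-3.8,0,0,0], fingers=100, force=60)

```text
time: 1.9
position: [0.6019, -0.2767, 0.2228]
tool_rot: [-2.221, 0.002, 2.221]
ft_force: [0.4, -0.4, 0.0]
grip_width: 1.006
```

Run:
```python
from h import *
np.set_printoptions(precision=4,suppress=True)
s=ctrl.get_state(); print(s['time'],s['position'],s['joint_positions'],s['ft_force']); print(Ro.from_rotvec(s['tool_rot']).as_matrix())
p,im=snap('wrist','w1.png'); print(-np.array(p['R']).T@np.array(p['t']))
for d in ctrl.spot_point('wrist','puller_handle')[:3]: print(d['score'],c2w(p,d['xyz']),proj(p,c2w(p,d['xyz'])))
```

```text
1.9 [ 0.6019 -0.2767  0.2228] [ 0.6211  0.363  -0.3034  1.4088  0.1084  1.3856 -1.2557] [ 0.3572 -0.3913  0.0328]
[[ 0.0003 -0.0013 -1.    ]
 [-0.0004 -1.      0.0013]
 [-1.      0.0004 -0.0003]]
[ 0.6837 -0.2769  0.385 ]
0.78 [ 0.6009 -0.2781  0.1139] [250.0822 188.9506]
```

View pics/w1.png

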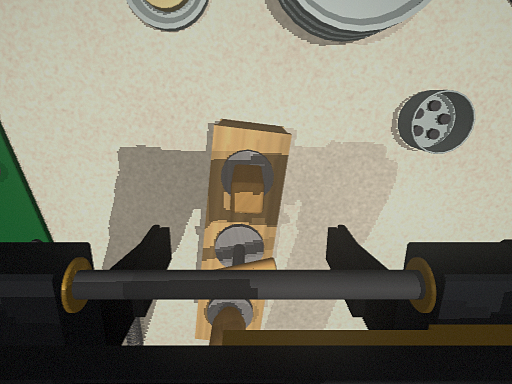

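Emit:
step_arm(increments=[4,0,0.1,0,0,0,4,0,0,0,0,0,3,0,0,0,0,0,1.6,0,0,0,0,0,0.7,0,0,0,0,0,0,0,0,0,0,0])

```text
time: 2.75
position: [0.6001, -0.2781, 0.0902]
tool_rot: [-2.222, 0.002, 2.22]
ft_force: [0.4, -1.0, 1.0]
grip_width: 1.0
```

Emit:
step_arm(increments=[0,0,0,0,0,0,0,0,0,0,0,0,0,0,0,0,0,0,0,0,0,0,0,0,0,0,0,0,0,0,0,0,0,0,0,0,0,0,0,0,0,0], fingers=0, force=60)

```text
time: 3.62
position: [0.5996, -0.2773, 0.0895]
tool_rot: [-2.22, 0.0, 2.221]
ft_force: [-1.1, 0.8, -0.0]
grip_width: 0.293
```

Run:
```python
from h import *
np.set_printoptions(precision=4,suppress=True)
s=ctrl.get_state(); print(s['time'],s['position'],s['ft_force'],s['grip_width']*87)
for n in ['wrist','side']: p,im=snap(n,n+'2.png')
```

```text
3.625 [ 0.5996 -0.2773  0.0895] [-1.1197  0.7976 -0.0339] 25.491246438676562
```

View pics/wrist2.png

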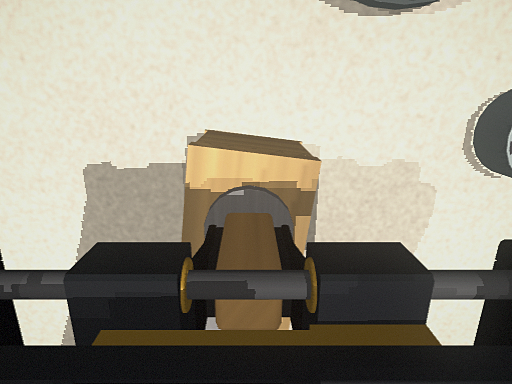

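View pics/side2.png

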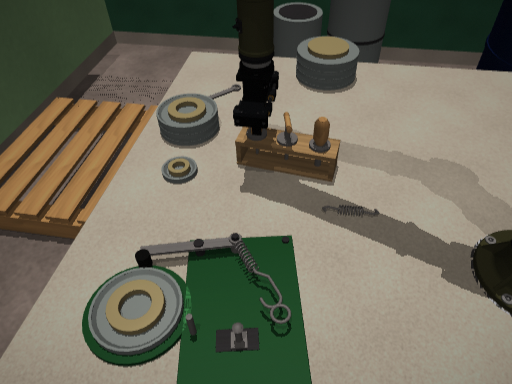

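Emit:
step_arm(increments=[-2,0,0,0,0,0,-3,0,0,0,0,0,-4,0,0,0,0,0,-1.5,0,0,0,0,0,0,-2.5,1,0,0,0,0,-4.5,1.8,0,0,0,0,-5,2,0,0,0,0,-5,2,0,0,0,0,-5,2,0,0,0,0,-5,2,0,0,0,0,-5,2,0,0,0,0,-5,2,0,0,0])

```text
time: 5.22
position: [0.4511, 0.0938, 0.1943]
tool_rot: [-2.221, 0.002, 2.221]
ft_force: [1.7, 0.5, -3.5]
grip_width: 0.295
```

Emit:
step_arm(increments=[0,-5,2,0,0,0,0,-3.5,1,0,0,0,0,0,0,0,0,0,0,0,0,0,0,0])

```text
time: 5.72
position: [0.4223, 0.1765, 0.1943]
tool_rot: [-2.221, 0.003, 2.221]
ft_force: [-0.0, -0.7, -1.6]
grip_width: 0.293
```

Run:
```python
from h import *
np.set_printoptions(precision=4,suppress=True)
s=ctrl.get_state(); print(s['time'],s['position'],s['joint_positions'],s['ft_force'],s['grip_width']*87)
for n in ['wrist','side','top']:
    p,im=snap(n,n+'3.png')
    for k in ['pull_ring','post_mid','puller_handle']:
        for d in ctrl.spot_point(n,k)[:2]: print(n,k,round(d['score'],2),c2w(p,d['xyz']),proj(p,c2w(p,d['xyz'])))
```

```text
5.725 [0.4223 0.1765 0.1943] [ 0.2571 -0.0601 -0.6792  1.9224 -0.0386  1.2668 -1.982 ] [-0.0066 -0.6851 -1.6222] 25.506594768657703
wrist pull_ring 0.96 [0.4805 0.1845 0.0455] [239.9444 116.9942]
wrist post_mid 0.58 [0.5472 0.2274 0.0425] [191.39    40.7313]
wrist puller_handle 0.86 [0.4242 0.1737 0.2202] [254.318  265.4066]
side pull_ring 0.93 [0.4853 0.1867 0.0474] [278.163  313.5742]
side post_mid 0.67 [0.549  0.2261 0.041 ] [237.7572 330.9274]
top pull_ring 0.76 [0.479  0.1819 0.0443] [154.4046 248.4249]
top post_mid 0.65 [0.5459 0.2259 0.0431] [133.7249 216.3496]
```

View pics/wrist3.png

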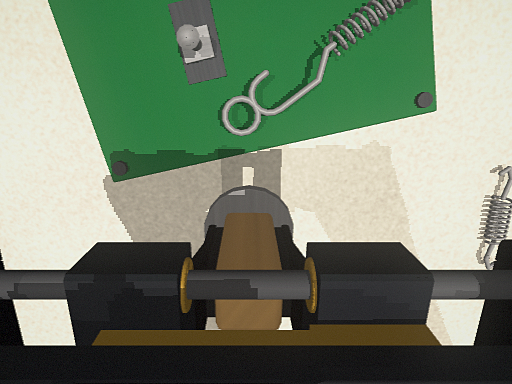

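View pics/side3.png

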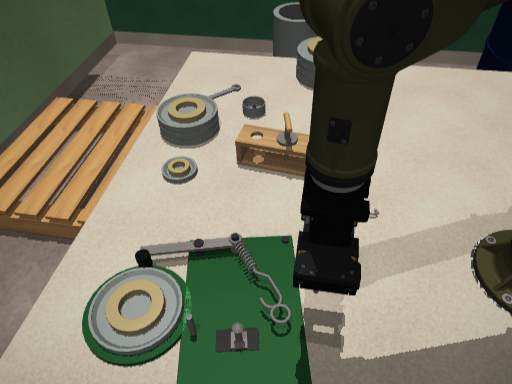

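Emit:
step_arm(increments=[0,-0.35,-2.9,0,0,0,0,-0.3,-2.8,0,0,0,2,0,0,0,0,0,3,0,0,0,0,0,1,0,0,0,0,0,0,0,0,0,0,0])

```text
time: 7.08
position: [0.479, 0.1837, 0.1343]
tool_rot: [-2.22, 0.002, 2.222]
ft_force: [0.5, 0.3, -2.1]
grip_width: 0.296
```

Run:
```python
from h import *
np.set_printoptions(precision=4,suppress=True)
s=ctrl.get_state(); print(s['time'],s['position'],s['ft_force'],s['grip_width']*87)
a=[]
for n in ['wrist','side','top']:
    p,im=snap(n,n+'4.png')
    tip=s['position']+np.array([.001,0,-.0745]); print(n,proj(p,tip),proj(p,[.4803,.183,.045]))
```

```text
7.075 [0.479  0.1837 0.1343] [ 0.5124  0.286  -2.0882] 25.754370305086564
wrist [248.5846 199.3049] [249.4328 193.1343]
side [281.5797 308.9341] [281.2548 312.746 ]
top [151.3514 247.7825] [153.7627 247.774 ]
```

View pics/side4.png

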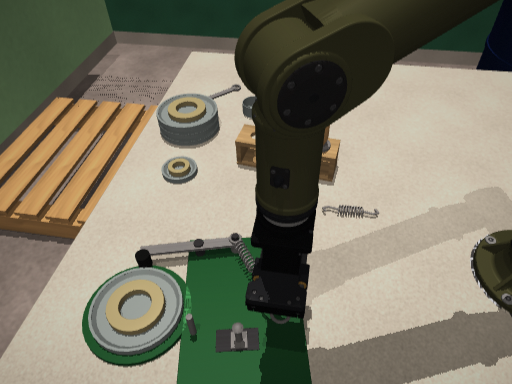

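View pics/wrist4.png

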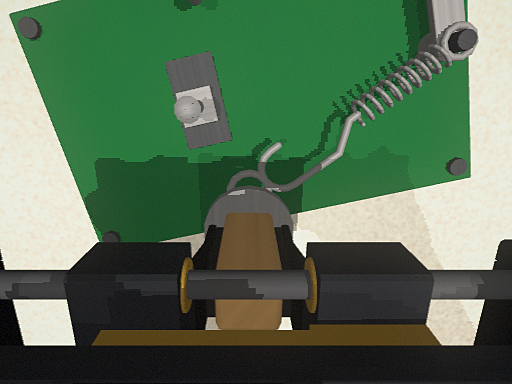

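Emit:
step_arm(increments=[1,0,0,0,0,0,1.2,0,0,0,0,0,1.2,0,0,0,0,0,0.8,0,0,0,0,0,0,0,0,0,0,0])

```text
time: 7.85
position: [0.4786, 0.1836, 0.0915]
tool_rot: [-2.219, 0.002, 2.223]
ft_force: [-0.0, 0.6, -2.5]
grip_width: 0.296
```

Run:
```python
from h import *
np.set_printoptions(precision=4,suppress=True)
s=ctrl.get_state(); print(s['time'],s['position'],s['ft_force'],s['grip_width']*87)
for n in ['wrist','side']:
    p,im=snap(n,n+'5.png')
    for k in ['post_mid','pull_ring','puller_handle']:
        for d in ctrl.spot_point(n,k)[:2]: print(n,k,round(d['score'],2),c2w(p,d['xyz']),proj(p,c2w(p,d['xyz'])))
```

```text
7.85 [0.4786 0.1836 0.0915] [-0.0218  0.645  -2.451 ] 25.727033537375654
wrist post_mid 0.61 [0.5486 0.228  0.0456] [178.0884 110.461 ]
wrist puller_handle 0.65 [0.4814 0.1833 0.1175] [249.1074 263.8837]
side post_mid 0.74 [0.5524 0.2221 0.0426] [236.2348 328.0052]
```

View pics/wrist5.png

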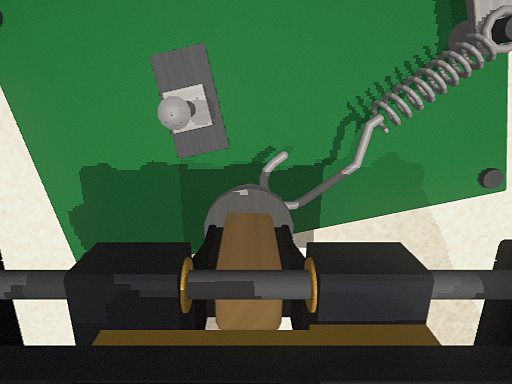

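View pics/side5.png

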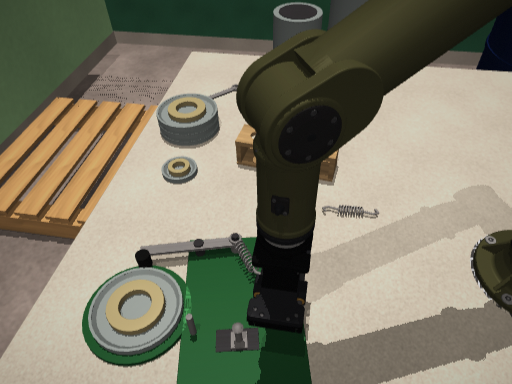

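Run:
```python
from h import *
np.set_printoptions(precision=4,suppress=True)
p=ctrl.camera_params('wrist')
print('post',ray(p,174,110,.060),'pin',ray(p,503,25,.055))
P=np.array([.5925,.033]);Q=np.array([.5463,.2267]);print(np.hypot(*(Q-P)))
a0=np.degrees(np.arctan2(.183-P[1],.4803-P[0]));a1=np.degrees(np.arctan2(*(Q-P)[::-1]));print(a0,a1)
pos=np.array([.4786+.001,.1836]);prev=pos
way=[(a0,.205),(a0,.235),(a0,.262),(a0,.277)]+[(a,.277) for a in np.linspace(a0,a1,7)[1:]]+[(a1,.262),(a1,.247),(a1,.235),(a1,.225)]
for a,r in way:
    q=P+r*np.array([np.cos(np.radians(a)),np.sin(np.radians(a))]); d=q-prev; prev=q
    print(round(a,1),r,q,'ty %.2f tz %.2f'%(-d[1]*100,-d[0]*100))
```

```text
post [0.5507 0.2279 0.06  ] pin [0.5967 0.0404 0.055 ]
0.1991334477178558
126.79648861552782 103.41515642267298
126.8 0.205 [0.4697 0.1972] ty -1.36 tz 0.99
126.8 0.235 [0.4517 0.2212] ty -2.40 tz 1.80
126.8 0.262 [0.4356 0.2428] ty -2.16 tz 1.62
126.8 0.277 [0.4266 0.2548] ty -1.20 tz 0.90
122.9 0.277 [0.442  0.2656] ty -1.08 tz -1.55
119.0 0.277 [0.4582 0.2753] ty -0.97 tz -1.62
115.1 0.277 [0.475  0.2838] ty -0.86 tz -1.68
111.2 0.277 [0.4923 0.2912] ty -0.74 tz -1.73
107.3 0.277 [0.5101 0.2975] ty -0.62 tz -1.78
103.4 0.277 [0.5282 0.3024] ty -0.50 tz -1.82
103.4 0.262 [0.5317 0.2879] ty 1.46 tz -0.35
103.4 0.247 [0.5352 0.2733] ty 1.46 tz -0.35
103.4 0.235 [0.538  0.2616] ty 1.17 tz -0.28
103.4 0.225 [0.5403 0.2519] ty 0.97 tz -0.23
```

Emit:
step_arm(increments=[0,-0.7,0.5,0,0,0,0,-0.7,0.5,0,0,0,0,-1.2,0.9,0,0,0,0,-1.2,0.9,0,0,0,0,-1.1,0.8,0,0,0,0,-1.1,0.8,0,0,0,0,-1.2,0.9,0,0,0,0,0,0,0,0,0])

```text
time: 9.25
position: [0.4262, 0.2556, 0.0926]
tool_rot: [2.221, -0.002, -2.218]
ft_force: [5.2, -6.3, -2.3]
grip_width: 0.294
```

Run:
```python
from h import *
np.set_printoptions(precision=4,suppress=True)
s=ctrl.get_state(); print(s['time'],s['position'],s['tool_rot'],s['ft_force'],s['torque'],s['grip_width']*87)
for n in ['wrist','side','top']:
    p,im=snap(n,n+'6.png')
    for k in ['post_mid','pull_ring','puller_handle']:
        for d in ctrl.spot_point(n,k)[:2]: print(n,k,round(d['score'],2),c2w(p,d['xyz']),proj(p,c2w(p,d['xyz'])))
```

```text
9.25 [0.4262 0.2556 0.0926] [ 2.2214 -0.0018 -2.2182] [ 5.2275 -6.315  -2.3347] [-1.7263 -1.3148 -0.0401] 25.544864205676806
wrist post_mid 0.67 [0.5448 0.2276 0.0452] [295.7453  26.1467]
side post_mid 0.74 [0.5512 0.2264 0.0427] [236.4244 330.4621]
top post_mid 0.49 [0.5447 0.23   0.0477] [131.0127 216.7911]
```

View pics/wrist6.png

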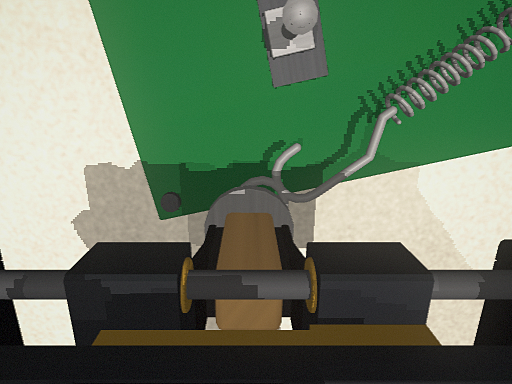

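View pics/side6.png

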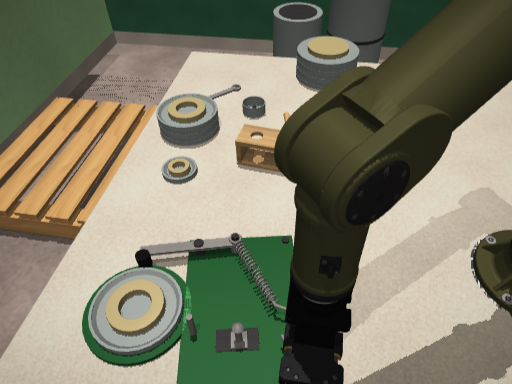

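View pics/top6.png

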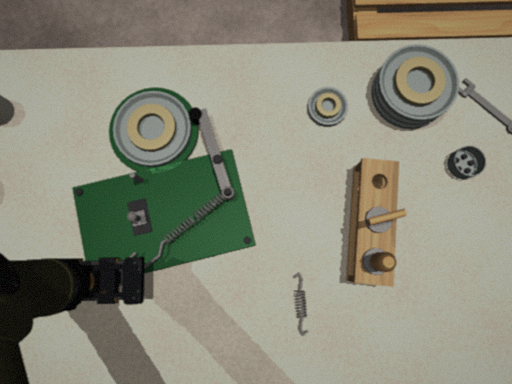

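Run:
```python
from h import *
np.set_printoptions(precision=4,suppress=True)
p=ctrl.camera_params('wrist')
tip=ray(p,297,147,.045)[:2];post=ray(p,299,12,.058)[:2];bend=ray(p,372,156,.045)[:2];coil=ray(p,388,113,.045)[:2]
print('tip',tip,'post',post,'shankbend',bend,'coil',coil)
for P in ([.5925,.033],[.596,.037]):
    P=np.array(P)
    for n,q in (('tip',tip),('post',post),('bend',bend),('coil',coil),('handle',np.array([.4272,.2556]))):
        print(n,np.hypot(*(q-P)),np.degrees(np.arctan2(*(q-P)[::-1])))
```

```text
tip [0.4739 0.2221] post [0.5505 0.2262] shankbend [0.4677 0.1721] coil [0.4955 0.1649]
tip 0.22324775642220437 122.10283887465286
post 0.19766403656751794 102.25575929710972
bend 0.18684145304777522 131.89301956558333
coil 0.16374632735598635 126.31298125852969
handle 0.27726314215921305 126.59712170429509
tip 0.22177784741200843 123.41809795821786
post 0.1945450145979998 103.51323010354334
bend 0.18627572034846446 133.51616510736886
coil 0.16267861644933268 128.1408909578964
handle 0.27618725531783683 127.67484042748497
```

Emit:
step_arm(increments=[0,-0.55,-0.78,0,0,0,0,-0.53,-0.77,0,0,0,0,-0.5,-0.8,0,0,0,0,-0.47,-0.82,0,0,0,0,-0.44,-0.84,0,0,0,0,-0.42,-0.84,0,0,0,0,-0.38,-0.86,0,0,0,0,-0.36,-0.87,0,0,0,0,0,0,0,0,0])

```text
time: 10.98
position: [0.4932, 0.2898, 0.0921]
tool_rot: [2.221, -0.008, -2.221]
ft_force: [3.2, -7.2, -0.7]
grip_width: 0.299
```

Run:
```python
from h import *
np.set_printoptions(precision=4,suppress=True)
s=ctrl.get_state(); print(s['time'],s['position'],s['ft_force'],s['grip_width']*87)
p,im=snap('wrist','wrist7.png')
```

```text
10.975 [0.4932 0.2898 0.0921] [ 3.1635 -7.2284 -0.7236] 25.98277811709169
```

View pics/wrist7.png

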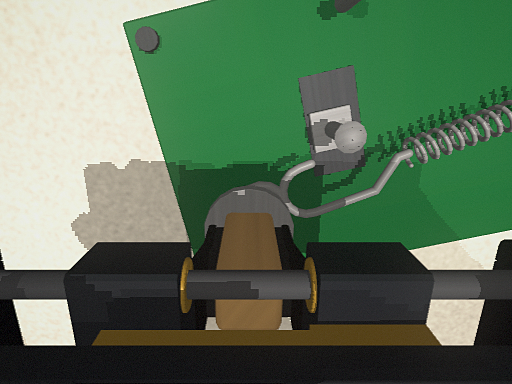

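Emit:
step_arm(increments=[0,-0.32,-0.88,0,0,0,0,-0.3,-0.9,0,0,0,0,-0.26,-0.91,0,0,0,0,-0.24,-0.91,0,0,0,0,0,0,0,0,0])

```text
time: 11.65
position: [0.5289, 0.3004, 0.092]
tool_rot: [2.219, -0.009, -2.222]
ft_force: [1.6, -6.8, -1.0]
grip_width: 0.292
```

Run:
```python
from h import *
np.set_printoptions(precision=4,suppress=True)
s=ctrl.get_state(); print(s['time'],s['position'],s['ft_force'],s['grip_width']*87)
p,im=snap('wrist','wrist8.png'); p,im=snap('top','top8.png');p,im=snap('side','side8.png')
```

```text
11.65 [0.5289 0.3004 0.092 ] [ 1.5812 -6.7519 -1.0371] 25.379872200871805
```

View pics/wrist8.png

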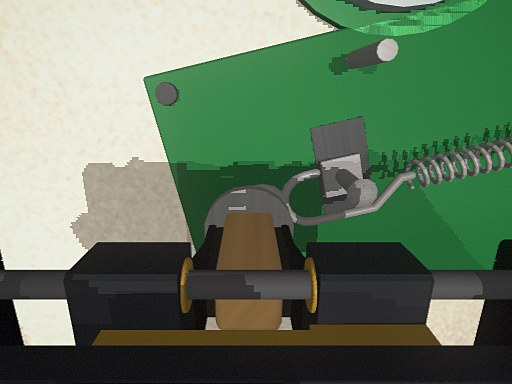

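View pics/side8.png

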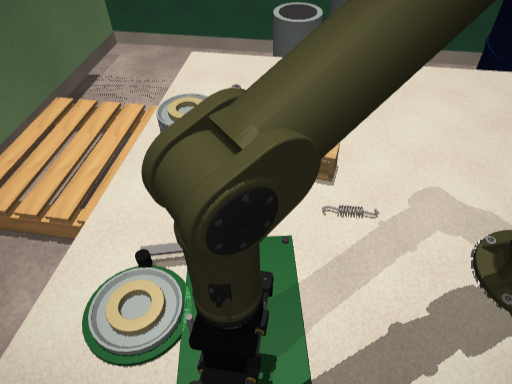

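Emit:
step_arm(increments=[0,0.73,-0.17,0,0,0,0,0.97,-0.23,0,0,0,0,0.97,-0.23,0,0,0,0,0.78,-0.18,0,0,0,0,0.6,-0.14,0,0,0,0,0,0,0,0,0])

```text
time: 12.55
position: [0.5374, 0.2615, 0.0922]
tool_rot: [-2.22, 0.005, 2.223]
ft_force: [1.3, -5.3, -1.7]
grip_width: 0.295
```

Run:
```python
from h import *
np.set_printoptions(precision=4,suppress=True)
s=ctrl.get_state(); print(s['time'],s['position'],s['ft_force'],s['grip_width']*87)
p,im=snap('wrist','wrist9.png')
```

```text
12.55 [0.5374 0.2615 0.0922] [ 1.2788 -5.3175 -1.6581] 25.70382366496726
```

View pics/wrist9.png

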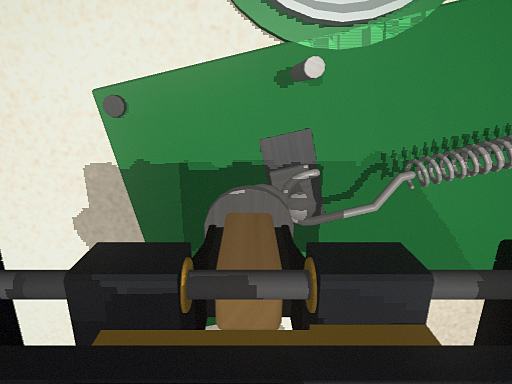

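Emit:
step_arm(increments=[0,0.4,-0.1,0,0,0,0,0.4,-0.1,0,0,0,0,0.2,-0.05,0,0,0,0,0,0,0,0,0])

```text
time: 13.1
position: [0.54, 0.2534, 0.0925]
tool_rot: [-2.22, 0.0, 2.221]
ft_force: [0.4, 0.2, -2.3]
grip_width: 0.296
```

Run:
```python
from h import *
np.set_printoptions(precision=4,suppress=True)
s=ctrl.get_state(); print(s['time'],s['position'],s['ft_force'],s['grip_width']*87)
p,im=snap('wrist','wrist10.png');p,im=snap('top','top10.png')
```

```text
13.1 [0.54   0.2534 0.0925] [ 0.3852  0.163  -2.3173] 25.793039953660713
```

View pics/wrist10.png

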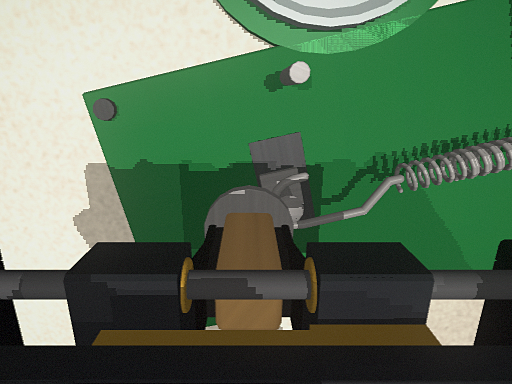

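View pics/top10.png

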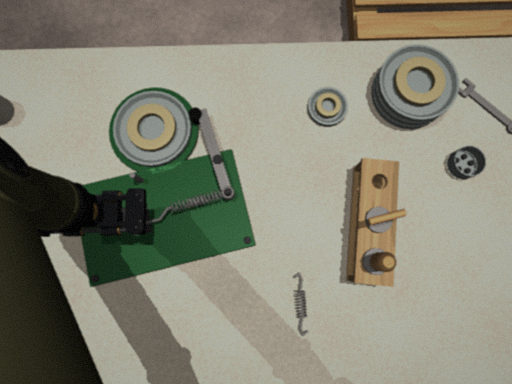

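Emit:
step_arm(increments=[-1,0,0,0,0,0,-2,0,0,0,0,0,-4,0,0,0,0,0,-4,0,0,0,0,0,0,2.5,0,0,0,0,0,5,0,0,0,0,0,5,0,0,0,0,0,5,0,0,0,0,0,2.5,0,0,0,0,0,0,0,0,0,0])

```text
time: 14.45
position: [0.5406, 0.0503, 0.2041]
tool_rot: [-2.221, 0.008, 2.217]
ft_force: [0.3, 0.3, -2.5]
grip_width: 0.295
```

Run:
```python
from h import *
np.set_printoptions(precision=4,suppress=True)
s=ctrl.get_state(); print(s['time'],s['position'],s['ft_force'],s['grip_width']*87)
ims=[]
for n in ['top','side','wrist']:
    p,im=snap(n,n+'11.png')
    for k in ['post_mid','pull_ring','puller_handle']:
        for d in ctrl.spot_point(n,k)[:2]: print(n,k,round(d['score'],2),c2w(p,d['xyz']),proj(p,c2w(p,d['xyz'])))
```

```text
14.45 [0.5406 0.0503 0.2041] [ 0.2876  0.2843 -2.4932] 25.693436506609174
side post_mid 0.56 [0.551  0.2272 0.0458] [236.3363 330.0597]
side pull_ring 0.65 [0.5395 0.2549 0.0488] [239.5414 346.2459]
wrist post_mid 0.74 [0.5449 0.2281 0.0468] [ 77.9349 169.696 ]
wrist puller_handle 0.85 [0.5404 0.0564 0.2294] [243.6701 268.7916]
```

View pics/side11.png

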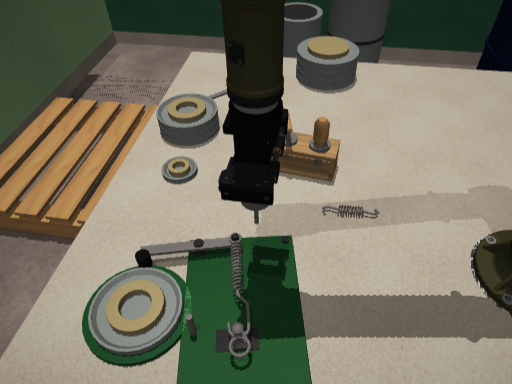

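View pics/wrist11.png

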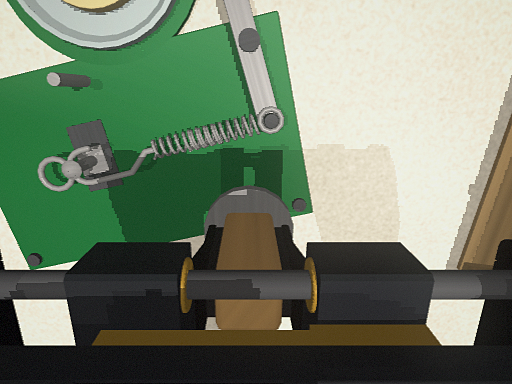

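View pics/top11.png

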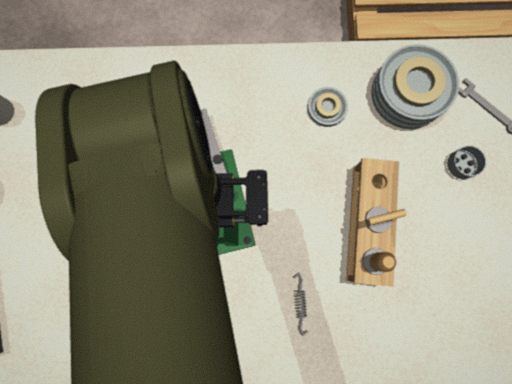

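Run:
```python
from h import *
np.set_printoptions(precision=4,suppress=True)
import cv2
s=ctrl.get_state();p=ctrl.camera_params('side');t=s['position']
print(proj(p,t+[.001,0,-.0745]),proj(p,t+[.001,0,-.0145]))
cv2.imwrite('pics/c4.png',cv2.resize(cv2.imread('pics/side11.png')[180:240,210:310],None,fx=6,fy=6,interpolation=2))
T=ctrl.camera_params('top');cv2.imwrite('pics/c5.png',cv2.resize(cv2.imread('pics/top11.png')[155:205,350:410],None,fx=8,fy=8,interpolation=2))
```

```text
[258.8706 221.6828] [258.2881 199.134 ]
```

View pics/c4.png

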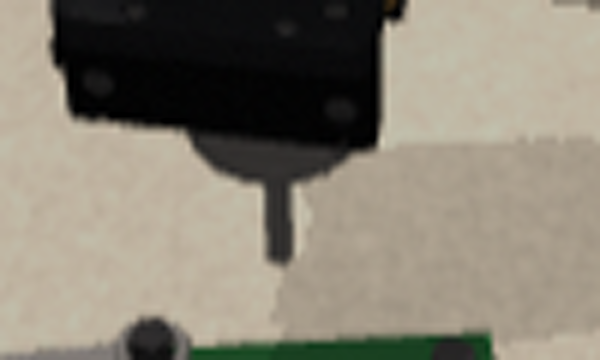

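View pics/c5.png

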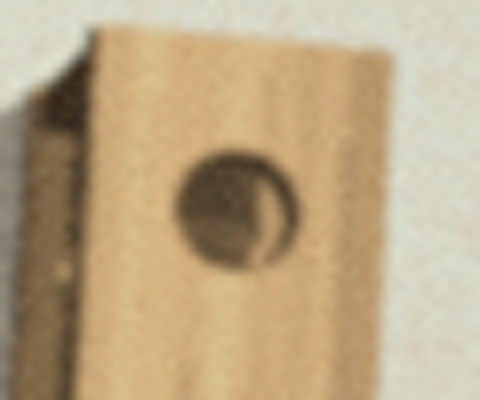

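Emit:
step_arm(increments=[0,2.5,-0.8,0,0,0,0,5,-1,0,0,0,0,5,-1,0,0,0,0,5,-1,0,0,0,0,5,-1,0,0,0,0,5,-0.6,0,0,0,0,3.5,-0.4,0,0,0,0,1.8,-0.1,0,0,0,2,0,0,0,0,0,2,0,0,0,0,0,0,0,0,0,0,0])

```text
time: 16.42
position: [0.5969, -0.2721, 0.1592]
tool_rot: [-2.215, -0.006, 2.227]
ft_force: [-0.0, -0.4, -2.6]
grip_width: 0.296
```

Run:
```python
from h import *
np.set_printoptions(precision=4,suppress=True)
s=ctrl.get_state(); print(s['time'],s['position'],s['tool_rot'],s['ft_force'],s['grip_width']*87)
for n in ['top','side','wrist']:
    p,im=snap(n,n+'12.png')
    print(n,proj(p,s['position']+[.001,0,-.0745]),proj(p,[.601,-.277,.075]))
    cv2.imwrite('pics/%s12c.png'%n,cv2.resize(im[90:210,200:320,::-1] if n=='side' else im[120:260,320:460,::-1],None,fx=4,fy=4,interpolation=2))
```

```text
16.425 [ 0.5969 -0.2721  0.1592] [-2.2149 -0.0056  2.2267] [-0.021  -0.3516 -2.6317] 25.760589000662023
top [378.7426 181.537 ] [379.5632 180.9133]
side [258.7649 132.1329] [257.9611 133.9719]
wrist [246.8512 200.12  ] [252.9    192.7161]
```

View pics/side12c.png

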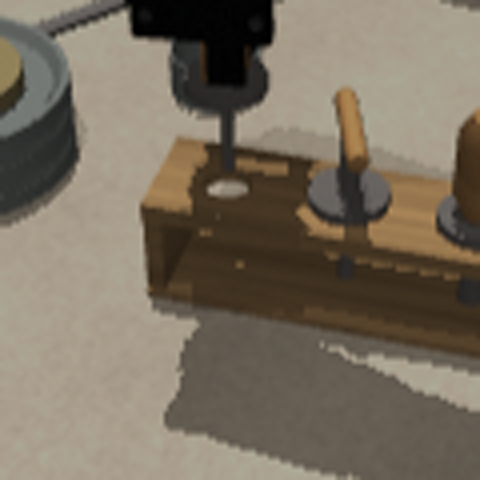

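View pics/wrist12.png

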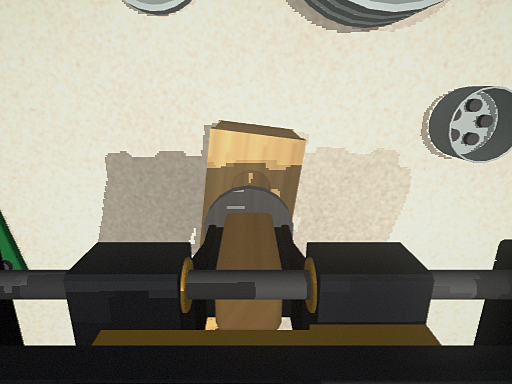

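Emit:
step_arm(increments=[0,0.5,-0.3,0,0,0,0.8,0,0,0,0,0,1.2,0,0,0,0,0,2,0,0,0,0,0,1.6,0,0,0,0,0,0.8,0,0,0,0,0,0.5,0,0,0,0,0,0,0,0,0,0,0])

```text
time: 17.58
position: [0.6016, -0.2801, 0.0934]
tool_rot: [-2.221, 0.001, 2.221]
ft_force: [0.5, 0.1, -2.1]
grip_width: 0.298
```

Run:
```python
from h import *
np.set_printoptions(precision=4,suppress=True)
s=ctrl.get_state(); print(s['time'],s['position'],s['tool_rot'],s['ft_force'],s['grip_width']*87)
p,im=snap('side','side13.png')
cv2.imwrite('pics/side13c.png',cv2.resize(im[90:210,200:320,::-1],None,fx=4,fy=4,interpolation=2))
```

```text
17.575 [ 0.6016 -0.2801  0.0934] [-2.2208  0.0012  2.221 ] [ 0.5051  0.0973 -2.0587] 25.96843948745672
```

View pics/side13c.png

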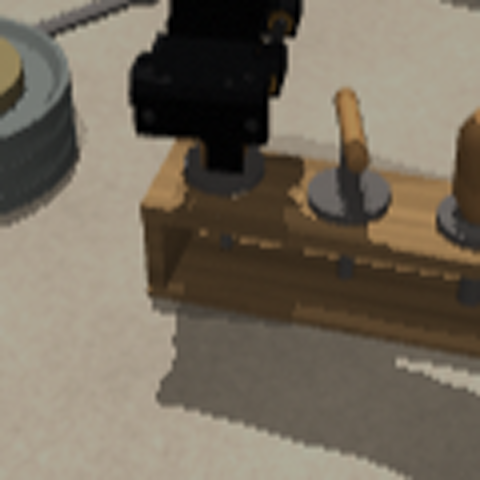

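Emit:
step_arm(increments=[0,-0.25,0.2,0,0,0,0.3,0,0,0,0,0,0.1,0,0,0,0,0,0,0,0,0,0,0])

```text
time: 18.12
position: [0.5995, -0.2777, 0.0895]
tool_rot: [-2.221, 0.001, 2.221]
ft_force: [0.2, -0.5, -2.8]
grip_width: 0.293
```

Emit:
step_arm(increments=[0,0,0,0,0,0,0,0,0,0,0,0,0,0,0,0,0,0,0,0,0,0,0,0,0,0,0,0,0,0,0,0,0,0,0,0,0,0,0,0,0,0], fingers=100)

```text
time: 19.0
position: [0.5995, -0.2776, 0.0895]
tool_rot: [-2.221, 0.001, 2.221]
ft_force: [0.0, -0.3, 0.6]
grip_width: 0.968
```

Run:
```python
from h import *
np.set_printoptions(precision=4,suppress=True)
s=ctrl.get_state(); print(s['time'],s['position'],s['tool_rot'],s['ft_force'],s['grip_width']*87)
p,im=snap('wrist','wrist14.png')
```

```text
19.0 [ 0.5995 -0.2776  0.0895] [-2.2209  0.0014  2.221 ] [ 0.0349 -0.2705  0.6011] 84.25739464079764
```

View pics/wrist14.png

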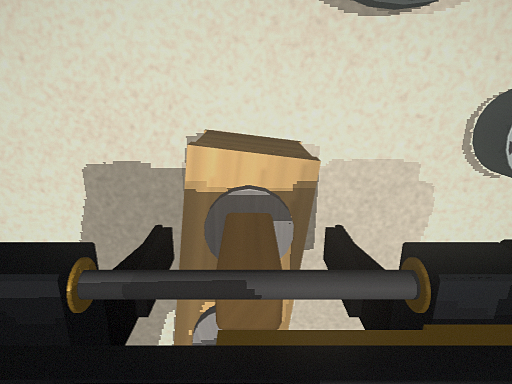

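Released and clear of the handle on both sides; going straight up.

Emit:
step_arm(increments=[-1.5,0,0,0,0,0,-4,0,0,0,0,0,-5,0,0,0,0,0,-5,0,0,0,0,0,0,4,0,0,0,0,0,5,0,0,0,0,0,5,0,0,0,0,0,0,0,0,0,0,0,0,0,0,0,0])

```text
time: 20.18
position: [0.5997, -0.417, 0.2452]
tool_rot: [-2.222, 0.0, 2.219]
ft_force: [0.4, 1.5, 0.3]
grip_width: 0.996
```

Run:
```python
from h import *
np.set_printoptions(precision=4,suppress=True)
s=ctrl.get_state(); print(s['time'],s['position'],s['qd'],s['ft_force'],s['grip_width']*87)
for n in ['top','side']:
    p,im=snap(n,n+'15.png')
    for k in ['post_mid','pull_ring','puller_handle']:
        for d in ctrl.spot_point(n,k)[:2]: print(n,k,round(d['score'],2),c2w(p,d['xyz']),proj(p,c2w(p,d['xyz'])))
```

```text
20.175 [ 0.5997 -0.417   0.2452] [-0.0215 -0.0167 -0.0223  0.0154 -0.0013 -0.0032 -0.0008] [0.389  1.475  0.2787] 86.69514468730152
top post_mid 0.55 [0.5455 0.2293 0.0448] [131.8008 216.5314]
top pull_ring 0.57 [0.5394 0.2479 0.0454] [122.5981 219.6751]
top puller_handle 0.79 [ 0.6018 -0.2838  0.1136] [389.4317 176.448 ]
side post_mid 0.67 [0.5498 0.2262 0.0419] [237.268  330.6949]
side pull_ring 0.83 [0.5423 0.2547 0.0468] [237.9517 346.3923]
side puller_handle 0.87 [ 0.6031 -0.2746  0.1151] [256.6367 121.2362]
```

View pics/side15.png

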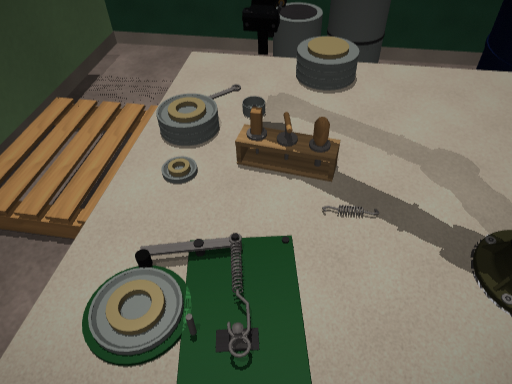

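View pics/top15.png

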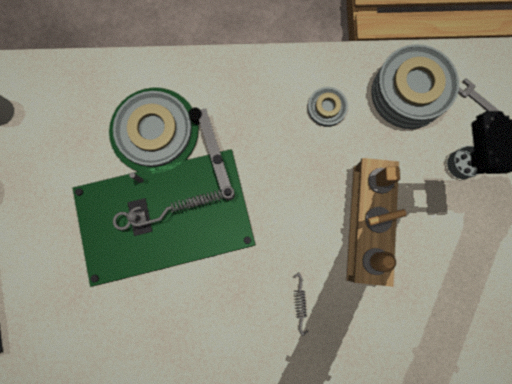

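Run:
```python
from h import *
T=ctrl.camera_params('top')
a=ray(T,122,221,.045);b=ray(T,131.5,216.5,.06);print(a,b,np.hypot(*(a-b)[:2]))
print(ctrl.close_job())
```

```text
[0.53673435 0.24921173 0.045     ] [0.54384649 0.22478307 0.06      ] 0.025442912118913072
the job is handed in; nothing more can be done
None
```

The spring is hooked on the mushroom-headed post and holds there by itself, and the puller is back upright in its own hole. I handed the job in at about 20 s of the 54 s allowed; it gave no verdict.

I gripped the square-handled puller, put its pin down into the ring and stretched the spring to about 80 mm at 8 N. I then swung it about 23° until the post was between the hook's tip and the coil, and let it back. The pull on the tool dropped from 5.3 N to about 0 as the hook seated.

**Last checks:**
- **Hook:** both cameras show it round the post. From the top picture the ring's centre is 25 mm from the post, as it should be when hooked. The networks gave 20 mm (top) and 30 mm (side), a spread within their stated error.
- **Puller:** it appears upright. The networks put its handle within about 7 mm of where it started.
- **Robot:** it is clear of everything, and all wrist forces I read were under 10 N.

The stretch was not measured directly after release. It is inferred from the ring's place, about 37 mm, against the 20 mm needed.

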